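# Swing the sample rail onto its buffer and wedge it

## Robot

A 7-joint arm with a two-finger parallel gripper is mounted at the origin on a cart in front of the work surface, level with it; the furniture and walls round the work are solid. World frame = base frame: x ahead of the robot, y to its left, z up, the work surface at z = 0. Lengths are in m, angles in rad, forces in N, time in s.
With the tool pointing down it reaches from about 0.4 to 0.875 m from the base axis. Payload 19.3 kg.
Tool frame: the origin (TCP) lies at the very end of the fingers, on their centre line; the grasp point (between the pads) lies 19 mm behind it; z points along the fingers, y is the direction in which the jaws open and shut (so a half turn about z gives the same grasp; the last joint's range is limited). The gripper opens to 85 mm and grips with 20 to 120 N. Pads are 22 mm wide; open, the fingers measure 114 mm over their backs; the gripper's body (76 mm by 85 mm) begins 54 mm behind the grasp point. The pads swing forward as they close: fully open they stand 13 mm farther back than shut.
Start: joints at [1.188, 0.521, -0.036, 1.599, 0.021, 1.021, -0.113], TCP at [0.192, -0.595, 0.231] pointing down, gripper open.
Joint ranges: [-2.91, 2.91], [-0.3, 2.13], [-1.5, 1.42], [0.17, 2.43], [-1.26, 4.41], [0.16, 1.93], [-2.52, 2.52]. Speed limits (rad/s): [1.89, 1.89, 2.39, 2.39, 3.01, 3.01, 3.01].

## Interface

Orientations are given as [roll, pitch, yaw] about the fixed x, y, z axes, in that order (R = Rz(yaw) Ry(pitch) Rx(roll)).
In Python, from workcell import bot gives the robot as it stands. The module is installed in compiled form; this text tells all that it offers.
- The arm moves only by the shell command python3 -m inch 'ROWS' [FORCE]. ROWS is JSON, a list of rows, each an object of numbers: "dx", "dy", "dz": the shift along the tool's x, y, z in mm; "rx", "ry", "rz": the turn, a rotation vector about the tool's x, y, z in rad; "hand": the closure, from -1 (fully open) to 1 (shut), so that 0 is half open. In form: [{"dx": .., "dy": .., "dz": .., "rx": .., "ry": .., "rz": .., "hand": ..}, ...]. A call has 1 to 10 rows; each row shifts and turns the commanded pose from where the row before left it, along the tool's axes as they then stand; what a row does not reach is not made up. A row lasts 1/10 s, in which the tool goes at most 50 mm and 8.59 degrees, less where a joint would pass 70% of its speed; a pose out of reach is approached as far as the arm can. A call with a gripper value outside its range is refused whole. The fingers move at their own pace and stop on an object; FORCE is the grip in N (left out, the last holds). Time passes only in rows, so rows that do not move let the fingers close. It gives the time, the measured TCP pose, the force and the opening at its end, in the units of the state.
- bot.observe(): the state, without advancing time (a new reading comes with each control period).
- bot.grab_frame(name): name is "scene" or "top"; returns (picture, depth): 420x560x3 uint8, red, green, blue; 420x560 float32, m along the optical axis (not along the pixel's ray), 0 where there is no reading.
- bot.get_calibration(name): a dict with "vertical_fov" (degrees; the focal length in pixels is half the picture's height over the tangent of half this angle, whatever the lens; pixels are square), "cx", "cy" (the principal point, pixels), "origin" and "orientation" of the camera in the world. Camera axes: x right, y down, z forward; pixel columns grow to the right and rows downward; lengths in m; the calibration is good to about 2 mm. A picture is of the moment at which its call begins. get_calibration takes no time and is no camera call.
- bot.job_done(): hands the job in, once; it reports no verdict.
Trained networks look in the newest picture that a camera, given by its name, has taken for a name from the list of things; names that differ only in an ending like _2 or _b are one class to them, and where a whole thing is asked for, a point or a joint stands for the part that bears it (a point fixed in the world has none). Each returns a list of dicts, best first, with "score" (0 to 1); they miss things now and then, are a little off and sometimes report something else, mostly with a low value. They report only what shows in the picture. A call takes as long as a camera call.
- bot.trace(camera, target): "region" (420x560 bool, what is visible of it) and "box" ([left, top, right, bottom] in pixels, round what is visible of it).
- bot.tip_of(camera, target): "centre" ([row, column] in pixels: a listed point, or the origin of a listed thing).
The state is a dict: "clock": time; "qpos": joint angles; "qd": joint speeds; "joint_efforts": joint torques, N m; "position": TCP position; "tool_rot": TCP orientation; "force": force on the tool from outside, world axes, zero at the start; "moment": the same for the moment, N m; "grip_width": finger opening in m.
Only numpy, scipy, OpenCV 4.12 (cv2) and the standard library are available. Lean on these libraries where they do the work, as an engineer would, in place of code of your own. Each camera call takes 0.05 s, during which the arm holds its last target.

## Task

Get the filling jig ready: push near the free end of the long sample rail so that it swings about its heel, away from the robot, until it bears firmly on the rubber buffer of the stop block, and keep it pressed there (12 to 20 N) for about half a second. Then slide the wedge by its knob towards the rail until it jams tight against the rail's front, so that the rail stays pinched between wedge and buffer with its heel still in the cup. Never push the rail or the wedge with more than 25 N, do not touch the stop block, leave the vial, eraser and dropper bottle where they stand, and let go at the end.

Things in the scene. Friction and masses are not known exactly. Their poses are not given: they have to be found in the camera images.
- jig: fixed aluminium plate 225 x 390 x 6 mm on the worktop. Origin on the heel axis (centre of the dark C-shaped cup), at the underside; the plate spans x -150 to 75, y -355 to 35 mm. +x points away from the robot; the rail swung home lies along -y. At the -y end stands the wedge guide: low walls along y, tops 36 mm above the worktop, x -44 to 6, y -252 to -348 mm
- rail: loose aluminium rail 22 mm wide, 24 tall, on the plate (z 6 to 30 mm), dark round marks on top. Origin on its heel axis, underside; the heel, a 28 mm disc, turns in the cup with 1-2 mm play. It runs along its own -y to a rounded free end 235 mm off; its own +x faces the stop block. Starts swung 0.35-0.6 rad towards the robot, ends within 0.04 rad of the jig's axes. 0.25-0.5 kg, slides easily, under 2 N
- rail_push (a point): the place to push: point on the rail's robot-side face, half-way up (18 mm above the worktop), 170 mm from the heel axis; push along the rail's own +x
- stop_block: dark block 30 x 40 x 32 mm fixed behind the rail at jig x 55, y -190 mm (origin: underside centre). A screw stem with a black 16 mm rubber tip points from it to the rail, 20 mm above the worktop. Where the screw is set is not measured and must be felt: the rail meets it within 5.5 mm (at the tip) short of or past parallel to the jig's y. Stiff: about 20 N per mm; the screw does not give
- wedge (a joint): travel of the steel wedge along the jig's +y, m: 0 drawn back (start), at most 0.072. At 0 its nose is 245 mm from the heel axis, 10 mm clear of the rail's end; it slides in on the rail's robot side. Face inclined 1 to 3: it jams tight somewhere between 0.02 and 0.07, depending on the screw. About 1 N of friction; stays where left
- wedge_knob (a point): centre of the wedge's upright black round knob, 18 mm in diameter, 38 to 68 mm above the worktop (this point at 53). At the start at jig x -21, y -305 mm; moves with the wedge along the jig's +y. Push it from its -y side, or grip it from above
- vial: loose small vial, 27 mm in diameter, 64 mm tall, standing on the plate behind the rail, between heel and stop block; origin at its underside. Leave it alone
- eraser: loose eraser, 21 x 45 x 12 mm, on the plate's robot-side left corner; leave it alone
- dropper: loose dropper bottle, 34 mm in diameter, 96 mm tall, on the worktop to the left of the heel; leave it alone

How it is judged:
On the way:
1. the rail is pressed on the buffer with more than 3 N for 0.3 s while the wedge is still drawn back (contact force between rail and stop_block above 4 N and value of joint wedge below 0.01 m), for 0.3 s.
At the end, for the whole second after the job is handed in: the rail lies at rest flat on the plate, its heel axis within 4 mm of the cup's, within 0.06 rad of the jig's y axis, the wedge pushed in by more than 12 mm and jammed so that the rail still bears on the buffer with more than 1.5 N with nothing else holding it (contact force between rail and stop_block above 1.5 N and value of joint wedge above 0.012 m and horizontal distance between rail and jig below 0.004 m and angle between the y axis of rail and the y axis of jig, either way round below 0.06 rad and angle between rail's own z axis and vertical below 0.03 rad and linear speed of rail below 0.01 m/s and velocity of joint wedge below 0.005 m/s); the robot touches nothing.
It fails at once if the rail or the wedge is pushed by the fingers with more than 25 N (contact force between the fingers and rail above 25 N or contact force between the fingers and wedge above 25 N).
It fails at once if the robot pushes on the stop block (contact force between the arm and stop_block above 3 N).
It fails at once if a bystander is moved by more than 15 mm (distance of any of vial, eraser, dropper from where it was at the start of the episode above 0.015 m).
It also fails if it takes over 67 s, if anything falls off the work surface, if the arm or the gripper's body presses on something with over 40 N, if the wrist force passes 120 N, or if a joint passes its speed limit or range.

## Working session

There is one attempt and no reset: what is moved stays moved. The work goes in short steps, Python scripts to look and compute and a shell command to move; the robot and the scene stay as the last step left them, time stands still between calls to the robot, and variables do not carry over. Pictures are saved under pics/ and viewed, and the job is handed in when it is done.

```bash
mkdir -p pics
python3 - <<'E'
from workcell import bot
import cv2
s=bot.observe()
for k,v in s.items(): print(k,v)
for n in ("scene","top"):
    p,d=bot.grab_frame(n); cv2.imwrite(f"pics/{n}0.png",p[:,:,::-1]); print(n,bot.get_calibration(n))
    for t in ("rail","rail_push","stop_block","wedge","wedge_knob","vial","eraser","dropper","jig"):
        try: print(t,[(round(x["score"],2),x["centre"]) for x in bot.tip_of(n,t)][:2])
        except Exception as e: print(t,e)
print(bot.observe()["clock"])
E
```

```text
clock 0.0
qpos [ 1.18779869  0.52204115 -0.0363471   1.60003044  0.02119885  1.02108539
 -0.11279612]
qd [-0.00073512  0.00085948 -0.00217832 -0.00212524  0.00041912  0.00160307
  0.00026473]
joint_efforts [-3.73615912e-04 -9.27118492e+01  1.97969556e+00 -3.69931591e+01
  1.78156426e-02  8.20640184e-03  3.43261991e-05]
position [ 0.19219303 -0.59434672  0.23070056]
tool_rot [-3.14041556e+00  7.37707985e-05  3.12808479e-01]
force [0.36041579 0.52691089 0.60748952]
moment [0.02411403 0.04664639 0.03829631]
grip_width 0.08541201515825565
scene {'vertical_fov': 46.820475358663046, 'cx': 281.17884000856156, 'cy': 206.74537021263205, 'origin': array([0.1668134 , 0.4810963 , 0.74571653]), 'orientation': array([-2.45588054,  0.00535113, -2.31185806])}
rail [(0.77, [219.5, 258.0])]
rail_push [(0.95, [222.7, 345.6])]
stop_block [(0.91, [151.5, 294.3])]
wedge it knows: dropper, eraser, jig, rail, rail_push, stop_block, vial, wedge_knob
wedge_knob [(0.94, [126.7, 357.6]), (0.18, [259.2, 227.7])]
vial [(0.88, [190.5, 261.4])]
eraser [(0.59, [192.0, 264.3]), (0.55, [246.8, 309.1])]
dropper [(0.87, [260.0, 227.0])]
jig [(0.64, [224.0, 256.9]), (0.42, [246.4, 309.8])]
top {'vertical_fov': 49.260592814313334, 'cx': 285.9097146641562, 'cy': 214.35773451773045, 'origin': array([0.40233085, 0.08701171, 0.942285  ]), 'orientation': array([-2.95432938,  0.02721083, -1.56802002])}
rail [(0.59, [193.0, 276.4])]
rail_push [(0.92, [257.7, 332.3])]
stop_block [(0.82, [160.6, 361.7])]
wedge it knows: dropper, eraser, jig, rail, rail_push, stop_block, vial, wedge_knob
wedge_knob [(0.83, [178.8, 427.7]), (0.17, [194.6, 273.5])]
vial [(0.59, [171.6, 302.1])]
eraser [(0.72, [247.5, 289.2])]
dropper [(0.64, [206.0, 230.3])]
jig [(0.95, [192.3, 278.2])]
0.9
```

View pics/scene0.png

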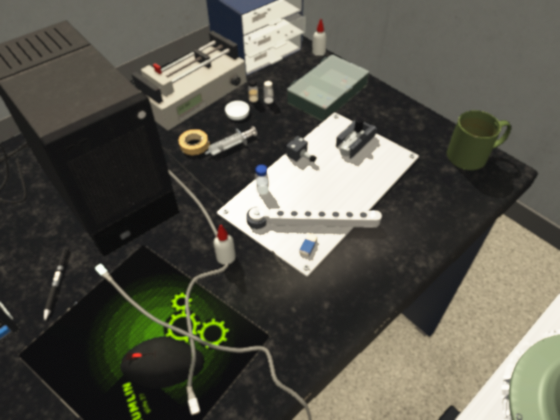

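View pics/top0.png

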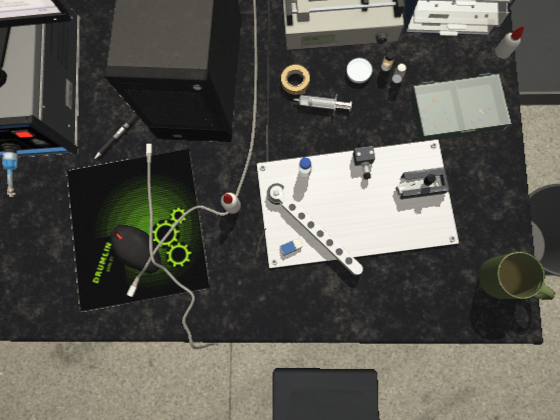

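```bash
cat > h.py <<'E'
from workcell import bot
import numpy as np, cv2
from scipy.spatial.transform import Rotation as R
def cal(n):
    c=bot.get_calibration(n); f=210/np.tan(np.radians(c["vertical_fov"]/2))
    return c,f,R.from_euler("xyz",c["orientation"]).as_matrix()
def ray(n,r,col):
    c,f,M=cal(n); v=M@np.array([(col-c["cx"])/f,(r-c["cy"])/f,1]); return np.array(c["origin"]),v
def onz(n,r,col,z):
    o,v=ray(n,r,col); return o+v*(z-o[2])/v[2]
def tri(a,b):
    (o1,v1),(o2,v2)=ray("scene",*a),ray("top",*b)
    A=np.stack([v1,-v2],1); t=np.linalg.lstsq(A,o2-o1,rcond=None)[0]
    p,q=o1+v1*t[0],o2+v2*t[1]; return (p+q)/2,np.linalg.norm(p-q)
def proj(n,p):
    c,f,M=cal(n); q=M.T@(np.array(p)-c["origin"]); return np.array([q[1]/q[2]*f+c["cy"],q[0]/q[2]*f+c["cx"]])
E
python3 - <<'E'
from h import *
np.set_printoptions(precision=4,suppress=True)
T={"rail_push":((222.7,345.6),(257.7,332.3)),"stop":((151.5,294.3),(160.6,361.7)),"knob":((126.7,357.6),(178.8,427.7)),"vial":((190.5,261.4),(171.6,302.1)),"dropper":((260,227),(206,230.3)),"eraser":((246.8,309.1),(247.5,289.2)),"heel":((219.5,258),(193,276.4))}
for k,(a,b) in T.items(): print(k,*tri(a,b))
p,d=bot.grab_frame("top"); 
print(d.dtype,(d>0).mean())
c,f,M=cal("top")
# plate corners by mask
v=bot.trace("top","jig"); print([(x["score"],x["box"]) for x in v])
g=cv2.cvtColor(p,cv2.COLOR_RGB2GRAY)
m=(v[0]["region"]).astype(np.uint8)*255; 
cs,_=cv2.findContours(m,cv2.RETR_EXTERNAL,cv2.CHAIN_APPROX_NONE); h=cv2.convexHull(np.vstack(cs)); rr=cv2.minAreaRect(h); print(rr); print(cv2.approxPolyDP(h,8,True)[:,0])
cv2.imwrite("pics/jigcrop.png",cv2.resize(p[130:280,240:470,::-1],None,fx=3.4,fy=3.4,interpolation=cv2.INTER_CUBIC))
cv2.imwrite("pics/jigmask.png",m)
E
```

```text
rail_push [0.491  0.0216 0.0252] 0.007693357318987
stop [ 0.6953 -0.0422  0.0207] 0.010867926900277464
knob [ 0.6433 -0.1719  0.0478] 0.0005181471015974825
vial [0.6704 0.0792 0.0117] 0.0005783574901382289
dropper [ 0.5979  0.2296 -0.003 ] 0.004495656832385313
eraser [0.509  0.1054 0.0114] 0.002073811035806883
heel [0.6232 0.1318 0.0084] 0.003948397131862168
float32 0.9961352040816327
[(0.64, [255.4, 139.0, 456.8, 266.0])]
((355.6054992675781, 200.44017028808594), (112.90959930419922, 191.05007934570312), 82.23483276367188)
[[437 141]
 [457 243]
 [268 265]
 [257 163]]
```

View pics/jigcrop.png

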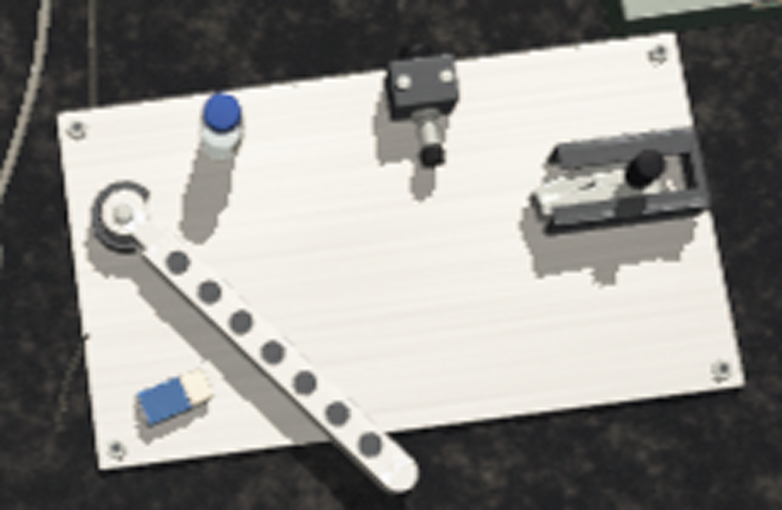

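Run:
```python
from h import *
np.set_printoptions(precision=4,suppress=True)
J=np.array([[75,35],[75,-355],[-150,-355],[-150,35]])/1e3
px=[(113/3.4+130,58/3.4+240),(33/3.4+130,675/3.4+240),(385/3.4+130,744/3.4+240),(468/3.4+130,98/3.4+240)]
def fit(J,W):
    a,b=J-J.mean(0),W-W.mean(0); th=np.arctan2((a[:,0]*b[:,1]-a[:,1]*b[:,0]).sum(),(a*b).sum())
    Q=np.array([[np.cos(th),-np.sin(th)],[np.sin(th),np.cos(th)]]); t=W.mean(0)-Q@J.mean(0); return th,Q,t
W=np.array([onz("top",r-.5*0,c,.006)[:2] for r,c in px]); th,Q,t=fit(J,W); print("top",th,t,(W-(J@Q.T+t))*1e3)
p,d=bot.grab_frame("scene")
cv2.imwrite("pics/scrop.png",cv2.resize(p[100:280,210:430,::-1],None,fx=3.3,fy=3.3,interpolation=cv2.INTER_CUBIC))
for nm,q in (("knob",(-.021,-.305,.053)),("stop",(.055,-.19,0)),("heel",(0,0,.03))):
    w=[*(Q@np.array(q[:2])+t),q[2]]; print(nm,np.array(w),"top",proj("top",w),"scene",proj("scene",w))
for a in J: print(proj("scene",[*(Q@a+t),.006]))
```

```text
top 0.12719869109621135 [0.6218 0.1314] [[-1.052  -0.8324]
 [-0.6404 -0.1124]
 [ 1.0132  0.4834]
 [ 0.6792  0.4614]]
knob [ 0.6397 -0.1738  0.053 ] top [179.9956 429.5864] scene [125.257  359.6534]
stop [ 0.7005 -0.0501  0.    ] top [159.102  362.5643] scene [156.0161 297.5886]
heel [0.6218 0.1314 0.03  ] top [192.0131 276.6741] scene [212.486  257.1888]
[211.5902 217.2604]
[112.0899 335.3714]
[155.7062 420.0058]
[275.5385 307.6256]
```

View pics/scrop.png

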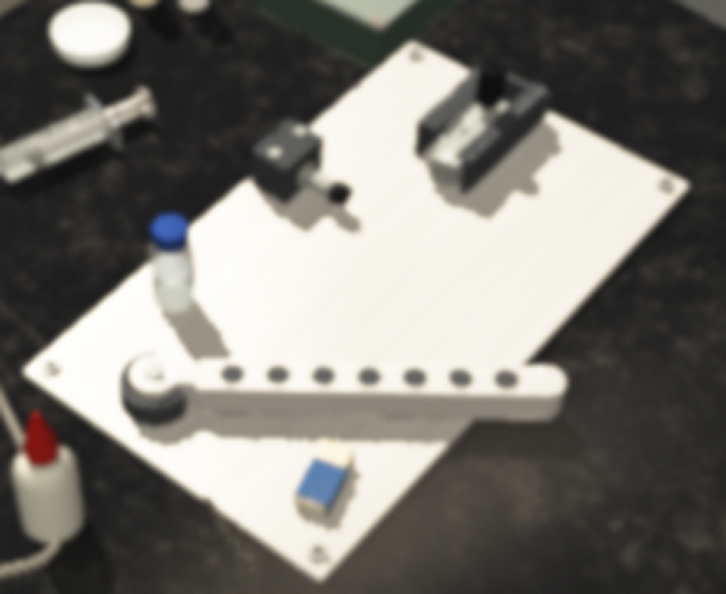

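```bash
cat >> h.py <<'E'
TH=0.1272; O=np.array([.6218,.1314]); Q=R.from_euler("z",TH).as_matrix()[:2,:2]
def J2W(x,y): return O+Q@np.array([x,y])/1e3
def W2J(p): return Q.T@(np.array(p)[:2]-O)*1e3
def delta(wp,s=None):
    "world target xyz -> tool mm"
    s=s or bot.observe(); return R.from_euler("xyz",s["tool_rot"]).inv().apply(np.array(wp)-s["position"])*1e3
E
python3 - <<'E'
from h import *
np.set_printoptions(precision=4,suppress=True)
e=onz("top",475/3.4+130,400/3.4+240,.030)[:2]
for n,pts in (("top",[(262,178),(445,371)]),):
    q=[onz("top",r/3.4+130,c/3.4+240,.030)[:2] for r,c in pts]; print(q)
    dd=q[1]-q[0]; th=np.arctan2(dd[0],-dd[1]); print("rail th",th, np.linalg.norm(dd))
for r,c in [(383/3.3+100,550/3.3+210)]: print("scene end",onz("scene",r,c,.03))
a,b=[onz("scene",r/3.3+100,c/3.3+210,.03) for r,c in ((374,232),(379,506))]; dd=b-a; print("scene th",np.arctan2(dd[0],-dd[1]))
print("end",e,np.linalg.norm(e-O))
D=R.from_euler("z",th).as_matrix()[:2,:2]
print("push face pt",O+D@[-.011,-.170])
for x in (-.026,-.046): print(x,"finger centre",O+D@[x,-.170])
print("final", J2W(-22,-170)); print("knob",J2W(-21,-305),J2W(-21,-335))
E
```

```text
[array([0.5903, 0.0993]), array([ 0.481 , -0.0133])]
rail th -0.7705109361073649 0.15682978162423883
scene end [ 0.4633 -0.0277  0.03  ]
scene th -0.7686298316599085
end [ 0.4636 -0.0297] 0.22573064270021878
push face pt [0.4955 0.0171]
-0.026 finger centre [0.4847 0.0275]
-0.046 finger centre [0.4704 0.0415]
final [ 0.6215 -0.04  ]
knob [ 0.6397 -0.1738] [ 0.6435 -0.2036]
```

```bash
python3 -m inch '[{"dx":12,"dy":-15,"hand":1},{"dx":25,"dy":-30,"hand":1},{"dx":25,"dy":-30,"hand":1},{"dx":25,"dy":-30,"hand":1},{"dx":25,"dy":-30,"hand":1},{"dx":25,"dy":-30,"hand":1},{"dx":25,"dy":-30,"hand":1},{"dx":25,"dy":-30,"hand":1},{"dx":25,"dy":-30,"hand":1},{"dx":25,"dy":-30,"hand":1}]' 20
python3 -c "
from h import *
s=bot.observe(); print(s['position'],s['tool_rot'],s['qpos']); print(delta([.4635,.0485,.15]))"
```

```text
[ 0.19227547 -0.59468297  0.23127639] [-3.14155903e+00  2.69370879e-05  3.12768347e-01] [ 1.18783134  0.52142397 -0.03630419  1.59949836  0.02123243  1.02109159
 -0.11277427]
[ 455.97182035 -528.52236499   81.28187555]schema error: expected keys dx, dy, dz, rx, ry, rz, hand
```

```bash
python3 -m inch '[{"dx":12,"dy":-15,"dz":0,"rx":0,"ry":0,"rz":0,"hand":1},{"dx":25,"dy":-29,"dz":0,"rx":0,"ry":0,"rz":0,"hand":1},{"dx":25,"dy":-29,"dz":0,"rx":0,"ry":0,"rz":0,"hand":1},{"dx":25,"dy":-29,"dz":0,"rx":0,"ry":0,"rz":0,"hand":1},{"dx":25,"dy":-29,"dz":0,"rx":0,"ry":0,"rz":0,"hand":1},{"dx":25,"dy":-29,"dz":0,"rx":0,"ry":0,"rz":0,"hand":1},{"dx":25,"dy":-29,"dz":0,"rx":0,"ry":0,"rz":0,"hand":1},{"dx":25,"dy":-29,"dz":0,"rx":0,"ry":0,"rz":0,"hand":1},{"dx":25,"dy":-29,"dz":0,"rx":0,"ry":0,"rz":0,"hand":1},{"dx":25,"dy":-29,"dz":0,"rx":0,"ry":0,"rz":0,"hand":1}]' 20
python3 -c "
from h import *
s=bot.observe(); print(s['position'],s['tool_rot'],s['qpos']); print(delta([.4635,.0485,.15]))"
```

```text
clock: 2.05
position: [0.3333, -0.2578, 0.2315]
tool_rot: [3.141, -0.0, 0.313]
force: [1.4, -0.1, 0.3]
grip_width: -0.0001
[ 0.33331547 -0.25775482  0.23152473] [ 3.14104561e+00 -3.30942372e-04  3.12679493e-01] [ 0.68048446  0.20176106 -0.1875761   2.09651249  0.05008777  0.84676336
 -0.79466053]
[ 218.05207905 -251.40399613   81.45938192]
```

```bash
python3 -m inch '[{"dx":25,"dy":-29,"dz":0,"rx":0,"ry":0,"rz":0,"hand":1},{"dx":25,"dy":-29,"dz":0,"rx":0,"ry":0,"rz":0,"hand":1},{"dx":25,"dy":-29,"dz":0,"rx":0,"ry":0,"rz":0,"hand":1},{"dx":25,"dy":-29,"dz":0,"rx":0,"ry":0,"rz":0,"hand":1},{"dx":25,"dy":-29,"dz":0,"rx":0,"ry":0,"rz":0,"hand":1},{"dx":25,"dy":-29,"dz":0,"rx":0,"ry":0,"rz":0,"hand":1},{"dx":25,"dy":-29,"dz":0,"rx":0,"ry":0,"rz":0,"hand":1},{"dx":14,"dy":-18,"dz":0,"rx":0,"ry":0,"rz":0,"hand":1},{"dx":0,"dy":0,"dz":0,"rx":0,"ry":0,"rz":0.13,"hand":1}]' 
python3 -m inch '[{"dx":0,"dy":0,"dz":0,"rx":0,"ry":0,"rz":0.13,"hand":1},{"dx":0,"dy":0,"dz":0,"rx":0,"ry":0,"rz":0.13,"hand":1},{"dx":0,"dy":0,"dz":0,"rx":0,"ry":0,"rz":0.13,"hand":1},{"dx":0,"dy":0,"dz":0,"rx":0,"ry":0,"rz":0.13,"hand":1},{"dx":0,"dy":0,"dz":0,"rx":0,"ry":0,"rz":0.13,"hand":1},{"dx":0,"dy":0,"dz":0,"rx":0,"ry":0,"rz":0.13,"hand":1},{"dx":0,"dy":0,"dz":0,"rx":0,"ry":0,"rz":0.13,"hand":1},{"dx":0,"dy":0,"dz":0,"rx":0,"ry":0,"rz":0.043,"hand":1},{"dx":0,"dy":0,"dz":0,"rx":0,"ry":0,"rz":0,"hand":1}]' 
python3 -c "
from h import *
s=bot.observe(); print(s['position'],s['tool_rot'],s['qpos']); print(delta([.4635,.0485,.15]))
p,d=bot.grab_frame('top'); cv2.imwrite('pics/t1.png',p[:,:,::-1]); p,d=bot.grab_frame('scene'); cv2.imwrite('pics/s1.png',p[:,:,::-1])"
```

```text
clock: 2.95
position: [0.4456, 0.0124, 0.2314]
tool_rot: [-3.141, -0.001, 0.187]
force: [0.3, -0.5, -0.3]
grip_width: -0.0001
clock: 3.85
position: [0.4448, 0.0095, 0.2315]
tool_rot: [3.142, -0.001, -0.771]
force: [0.3, 0.4, 0.4]
grip_width: 0.0002
[0.44480121 0.0094679  0.23145746] [ 3.14156201e+00 -6.03181298e-04 -7.70735297e-01] [-0.10327412  0.23603849 -0.0610858   2.0491795   0.0195609   0.85655912
 -2.51701107]
[-13.82686365 -41.03082561  81.44787779]
```

```bash
python3 -m inch '[{"dx":0,"dy":0,"dz":0,"rx":0,"ry":0,"rz":-0.1,"hand":1},{"dx":0,"dy":0,"dz":0,"rx":0,"ry":0,"rz":-0.13,"hand":1},{"dx":0,"dy":0,"dz":0,"rx":0,"ry":0,"rz":-0.13,"hand":1},{"dx":0,"dy":0,"dz":0,"rx":0,"ry":0,"rz":-0.13,"hand":1},{"dx":0,"dy":0,"dz":0,"rx":0,"ry":0,"rz":-0.13,"hand":1},{"dx":0,"dy":0,"dz":0,"rx":0,"ry":0,"rz":-0.13,"hand":1},{"dx":0,"dy":0,"dz":0,"rx":0,"ry":0,"rz":-0.13,"hand":1},{"dx":0,"dy":0,"dz":0,"rx":0,"ry":0,"rz":-0.018,"hand":1},{"dx":0,"dy":0,"dz":0,"rx":0,"ry":0,"rz":0,"hand":1}]' 
python3 -c "
from h import *
s=bot.observe(); print(s['position'],s['tool_rot'],s['qpos']); D=R.from_euler('z',-.77).as_matrix()[:2,:2]
for x in (-.031,-.045): 
  w=O+D@[x,-.170]; print(w,delta([*w,.011]))
p,d=bot.grab_frame('top'); cv2.imwrite('pics/t1.png',p[:,:,::-1]); p,d=bot.grab_frame('scene'); cv2.imwrite('pics/s1.png',p[:,:,::-1])"
```

```text
clock: 4.85
position: [0.4447, 0.0091, 0.2313]
tool_rot: [-3.141, -0.0, 0.125]
force: [0.3, 0.3, 0.1]
grip_width: -0.0003
[0.44473203 0.00905603 0.23133436] [-3.14138075e+00 -1.03832673e-04  1.24791414e-01] [ 0.03353703  0.24218241 -0.2209458   2.04284041  0.06893997  0.86329666
 -1.67200641]
[0.48120178 0.03093538] [ 38.88654637 -17.12320677 220.34203672]
[0.47115103 0.04068127] [ 30.12700481 -28.04430698 220.3434414 ]
```

View pics/s1.png

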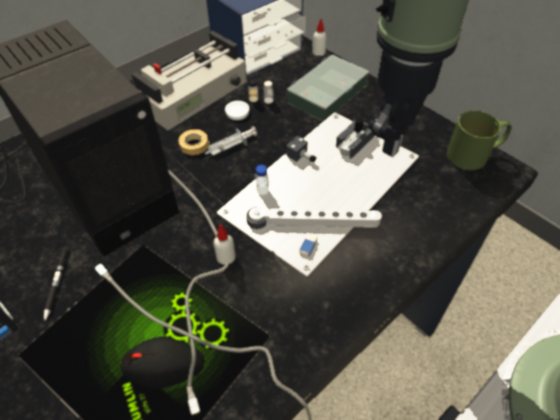

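View pics/t1.png

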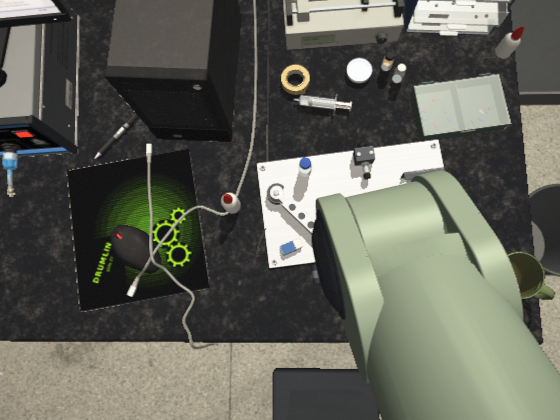

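```bash
python3 -c "
from h import *
s=bot.observe(); print(proj('scene',s['position']),proj('top',s['position']))
print(proj('scene',[.491,.0216,.03]))"
```

```text
[153.44712556 389.83730328] [273.21286985 349.2102509 ]
[221.60199468 347.89592067]
```

```bash
python3 -m inch '[{"dx":15,"dy":-14,"dz":10,"rx":0,"ry":0,"rz":0,"hand":1},{"dx":15,"dy":-14,"dz":30,"rx":0,"ry":0,"rz":0,"hand":1},{"dx":0,"dy":0,"dz":35,"rx":0,"ry":0,"rz":0,"hand":1},{"dx":0,"dy":0,"dz":35,"rx":0,"ry":0,"rz":0,"hand":1},{"dx":0,"dy":0,"dz":35,"rx":0,"ry":0,"rz":0,"hand":1},{"dx":0,"dy":0,"dz":30,"rx":0,"ry":0,"rz":0,"hand":1},{"dx":0,"dy":0,"dz":20,"rx":0,"ry":0,"rz":0,"hand":1},{"dx":0,"dy":0,"dz":10,"rx":0,"ry":0,"rz":0,"hand":1},{"dx":0,"dy":0,"dz":10,"rx":0,"ry":0,"rz":0,"hand":1},{"dx":0,"dy":0,"dz":0,"rx":0,"ry":0,"rz":0,"hand":1}]' 120
python3 -c "
from h import *
s=bot.observe(); print(s['position'],s['tool_rot'],s['qpos']);print(W2J(s['position']))
p,d=bot.grab_frame('scene'); cv2.imwrite('pics/s2.png',cv2.resize(p[100:300,200:460,::-1],None,fx=3,fy=3))"
```

```text
clock: 5.95
position: [0.4708, 0.0409, 0.0159]
tool_rot: [3.142, 0.001, 0.127]
force: [0.0, -0.3, 1.0]
grip_width: 0.0
[0.47078884 0.04094732 0.01586229] [3.14157784e+00 5.68526518e-04 1.27240240e-01] [-0.10984963  0.65893781 -0.13439031  2.12637067  0.22872589  0.37004463
 -1.87367409]
[-161.26572126  -70.56505266]
```

View pics/s2.png

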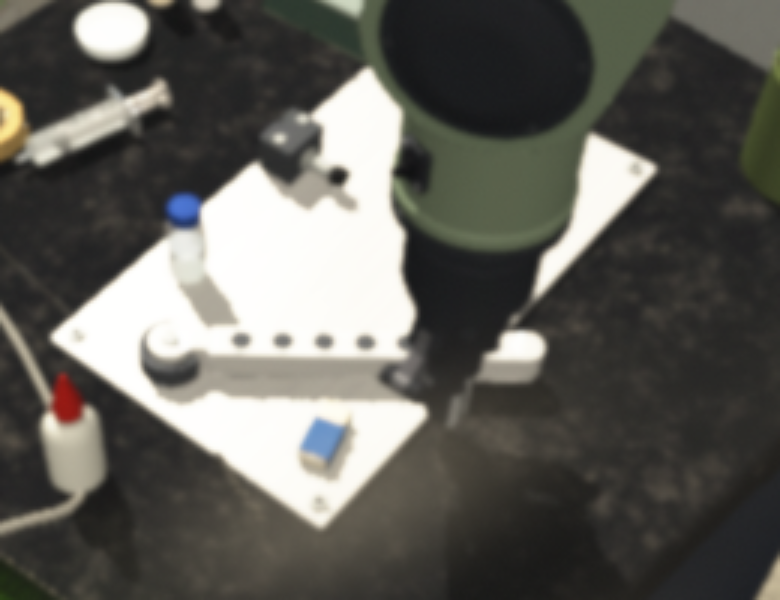

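```bash
python3 -m inch '[{"dx":0,"dy":0,"dz":4,"rx":0,"ry":0,"rz":0,"hand":1},{"dx":2,"dy":3,"dz":0,"rx":0,"ry":0,"rz":0,"hand":1},{"dx":2,"dy":3,"dz":0,"rx":0,"ry":0,"rz":0,"hand":1},{"dx":2,"dy":3,"dz":0,"rx":0,"ry":0,"rz":0,"hand":1},{"dx":2,"dy":3,"dz":0,"rx":0,"ry":0,"rz":0,"hand":1},{"dx":2,"dy":2,"dz":0,"rx":0,"ry":0,"rz":0,"hand":1},{"dx":2,"dy":2.5,"dz":0,"rx":0,"ry":0,"rz":0,"hand":1},{"dx":2,"dy":2.5,"dz":0,"rx":0,"ry":0,"rz":0,"hand":1},{"dx":2,"dy":2.5,"dz":0,"rx":0,"ry":0,"rz":0,"hand":1},{"dx":2,"dy":2.5,"dz":0,"rx":0,"ry":0,"rz":0,"hand":1}]' 
python3 -c "
from h import *
s=bot.observe(); print(s['position'],s['force']);print(W2J(s['position']))
"
```

```text
clock: 7.0
position: [0.492, 0.0192, 0.0123]
tool_rot: [-3.142, 0.0, 0.128]
force: [-0.7, 0.5, 1.0]
grip_width: 0.0004
[0.49196616 0.01920095 0.01228672] [-0.68009626  0.49792543  0.98304922]
[-143.01817935  -94.82222721]
```

```bash
python3 -m inch '[{"dx":2.5,"dy":3.5,"dz":0,"rx":0,"ry":0,"rz":0,"hand":1},{"dx":3.5,"dy":4.2,"dz":0,"rx":0,"ry":0,"rz":0,"hand":1},{"dx":3.5,"dy":4.2,"dz":0,"rx":0,"ry":0,"rz":0,"hand":1},{"dx":3.5,"dy":4.2,"dz":0,"rx":0,"ry":0,"rz":0,"hand":1},{"dx":3.5,"dy":4.2,"dz":0,"rx":0,"ry":0,"rz":0,"hand":1},{"dx":3.5,"dy":4.2,"dz":0,"rx":0,"ry":0,"rz":0,"hand":1},{"dx":4,"dy":4,"dz":0,"rx":0,"ry":0,"rz":0,"hand":1},{"dx":4.4,"dy":3.5,"dz":0,"rx":0,"ry":0,"rz":0,"hand":1},{"dx":4.4,"dy":3.2,"dz":0,"rx":0,"ry":0,"rz":0,"hand":1},{"dx":4.4,"dy":3,"dz":0,"rx":0,"ry":0,"rz":0,"hand":1}]' 
python3 -c "
from h import *
s=bot.observe(); print(s['position'],s['force']);print(W2J(s['position']))
p,d=bot.grab_frame('scene'); cv2.imwrite('pics/s3.png',cv2.resize(p[100:300,200:460,::-1],None,fx=3,fy=3))
"
```

```text
clock: 8.0
position: [0.534, -0.014, 0.0123]
tool_rot: [-3.142, 0.0, 0.128]
force: [-0.6, 0.6, -0.2]
grip_width: 0.0001
[ 0.53397737 -0.01401466  0.012276  ] [-0.55355264  0.60891296 -0.16733888]
[-105.56001645 -133.09891731]
```

View pics/s3.png

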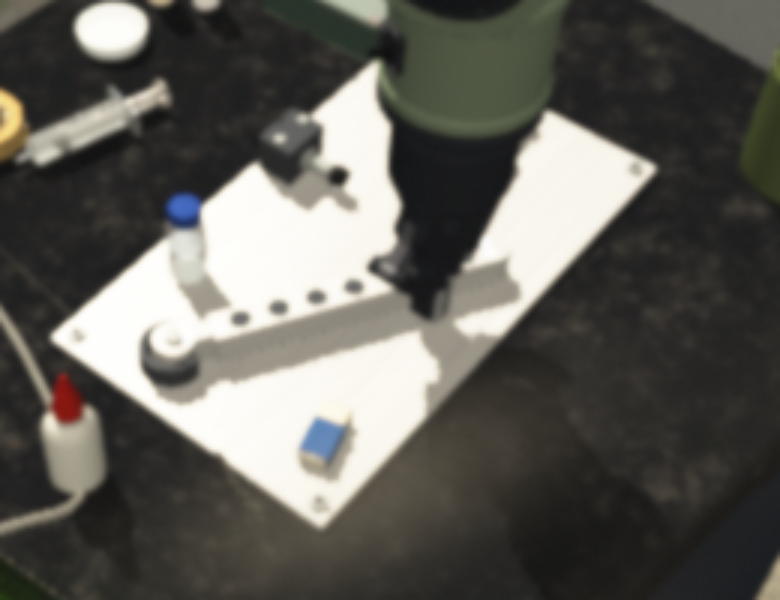

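```bash
python3 -m inch '[{"dx":4.4,"dy":3.3,"dz":0,"rx":0,"ry":0,"rz":0,"hand":1},{"dx":4.4,"dy":3.2,"dz":0,"rx":0,"ry":0,"rz":0,"hand":1},{"dx":4.4,"dy":3.1,"dz":0,"rx":0,"ry":0,"rz":0,"hand":1},{"dx":4.4,"dy":3,"dz":0,"rx":0,"ry":0,"rz":0,"hand":1},{"dx":4.4,"dy":2.8,"dz":0,"rx":0,"ry":0,"rz":0,"hand":1},{"dx":4.4,"dy":2.6,"dz":0,"rx":0,"ry":0,"rz":0,"hand":1},{"dx":4.4,"dy":2.4,"dz":0,"rx":0,"ry":0,"rz":0,"hand":1},{"dx":4.4,"dy":2.2,"dz":0,"rx":0,"ry":0,"rz":0,"hand":1},{"dx":4.4,"dy":1.8,"dz":0,"rx":0,"ry":0,"rz":0,"hand":1},{"dx":4.4,"dy":1.6,"dz":0,"rx":0,"ry":0,"rz":0,"hand":1}]' 
python3 -m inch '[{"dx":4,"dy":1.4,"dz":0,"rx":0,"ry":0,"rz":0,"hand":1},{"dx":4,"dy":1.4,"dz":0,"rx":0,"ry":0,"rz":0,"hand":1},{"dx":4,"dy":1.2,"dz":0,"rx":0,"ry":0,"rz":0,"hand":1},{"dx":3,"dy":1,"dz":0,"rx":0,"ry":0,"rz":0,"hand":1}]' 
python3 -c "
from h import *
s=bot.observe(); print(s['position'],s['force']);print(W2J(s['position']))
p,d=bot.grab_frame('scene'); cv2.imwrite('pics/s4.png',cv2.resize(p[100:300,200:460,::-1],None,fx=3,fy=3))
p,d=bot.grab_frame('top'); cv2.imwrite('pics/t4.png',cv2.resize(p[100:300,200:460,::-1],None,fx=3,fy=3))
"
```

```text
clock: 9.05
position: [0.5809, -0.0341, 0.0123]
tool_rot: [-3.142, 0.0, 0.128]
force: [-1.3, 0.6, 0.1]
grip_width: -0.0002
clock: 9.45
position: [0.5964, -0.037, 0.0123]
tool_rot: [-3.142, -0.0, 0.128]
force: [-1.0, 0.1, 0.4]
grip_width: 0.0001
[ 0.59641718 -0.03700193  0.01230346] [-1.01455922  0.0663915   0.37030543]
[ -46.54076425 -163.82141247]
```

View pics/s4.png

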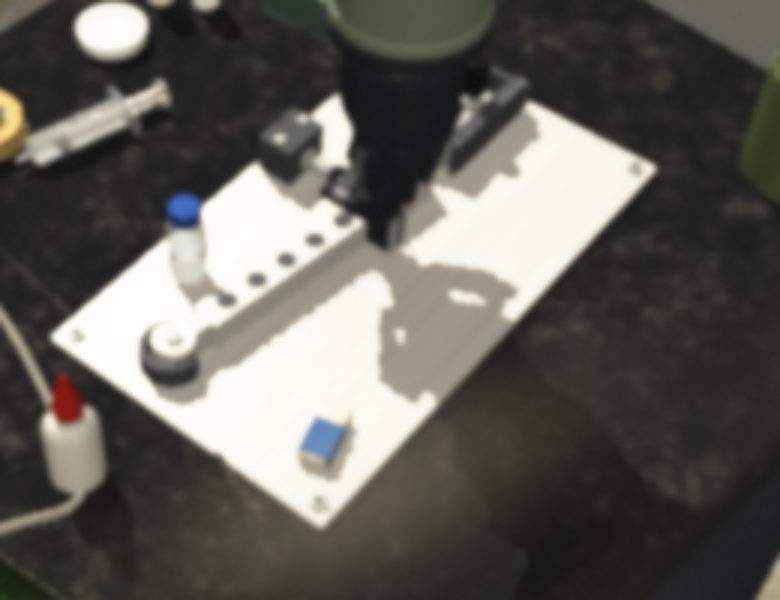

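View pics/t4.png

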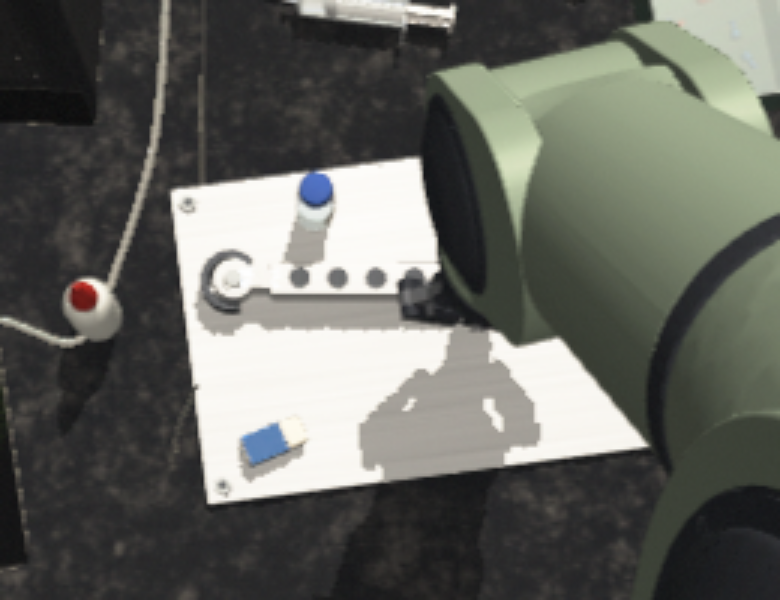

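```bash
python3 -m inch '[{"dx":2,"dy":0.5,"dz":0,"rx":0,"ry":0,"rz":0,"hand":1},{"dx":2,"dy":0.5,"dz":0,"rx":0,"ry":0,"rz":0,"hand":1},{"dx":2,"dy":0.5,"dz":0,"rx":0,"ry":0,"rz":0,"hand":1},{"dx":2,"dy":0.3,"dz":0,"rx":0,"ry":0,"rz":0,"hand":1},{"dx":2,"dy":0.3,"dz":0,"rx":0,"ry":0,"rz":0,"hand":1},{"dx":2,"dy":0.3,"dz":0,"rx":0,"ry":0,"rz":0,"hand":1},{"dx":1.5,"dy":0.2,"dz":0,"rx":0,"ry":0,"rz":0,"hand":1},{"dx":1,"dy":0,"dz":0,"rx":0,"ry":0,"rz":0,"hand":1},{"dx":0.5,"dy":0,"dz":0,"rx":0,"ry":0,"rz":0,"hand":1}]' 
python3 -m inch '[{"dx":0.5,"dy":0,"dz":0,"rx":0,"ry":0,"rz":0,"hand":1},{"dx":0.5,"dy":0,"dz":0,"rx":0,"ry":0,"rz":0,"hand":1}]' 
python3 -c "
from h import *
s=bot.observe(); print(s['position'],s['force']);print(W2J(s['position']))
"
```

```text
clock: 10.45
position: [0.6113, -0.0377, 0.0123]
tool_rot: [3.142, -0.0, 0.128]
force: [-0.2, -0.8, -0.1]
grip_width: 0.0001
clock: 10.65
position: [0.6123, -0.0375, 0.0123]
tool_rot: [-3.142, 0.0, 0.128]
force: [-1.2, -0.5, 0.2]
grip_width: -0.0001
[ 0.61225301 -0.03752363  0.01230743] [-1.2025225  -0.49607701  0.16641527]
[ -30.89904912 -166.34778408]
```

```bash
python3 -m inch '[{"dx":0.7,"dy":0,"dz":0,"rx":0,"ry":0,"rz":0,"hand":1},{"dx":0.7,"dy":0,"dz":0,"rx":0,"ry":0,"rz":0,"hand":1},{"dx":0.6,"dy":0,"dz":0,"rx":0,"ry":0,"rz":0,"hand":1}]' 
for i in 1; do python3 -m inch '[{"dx":0.4,"dy":0,"dz":0,"rx":0,"ry":0,"rz":0,"hand":1},{"dx":0.4,"dy":0,"dz":0,"rx":0,"ry":0,"rz":0,"hand":1}]' | egrep 'pos|force'; done
python3 -m inch '[{"dx":0.4,"dy":0,"dz":0,"rx":0,"ry":0,"rz":0,"hand":1},{"dx":0.4,"dy":0,"dz":0,"rx":0,"ry":0,"rz":0,"hand":1}]' | egrep 'pos|force'
```

```text
clock: 10.95
position: [0.6143, -0.0373, 0.0123]
tool_rot: [-3.142, 0.0, 0.128]
force: [-0.2, -0.3, 0.3]
grip_width: -0.0003
position: [0.6151, -0.0372, 0.0123]
force: [-0.1, 0.0, 0.1]
position: [0.6159, -0.0371, 0.0123]
force: [0.2, -0.6, 0.4]
```

```bash
python3 -m inch '[{"dx":0.4,"dy":0,"dz":0,"rx":0,"ry":0,"rz":0,"hand":1},{"dx":0.4,"dy":0,"dz":0,"rx":0,"ry":0,"rz":0,"hand":1}]' | egrep 'pos|force'
```

```text
position: [0.6166, -0.037, 0.0123]
force: [-0.3, -1.0, -0.8]
```

```bash
python3 -m inch '[{"dx":0.4,"dy":0,"dz":0,"rx":0,"ry":0,"rz":0,"hand":1},{"dx":0.4,"dy":0,"dz":0,"rx":0,"ry":0,"rz":0,"hand":1}]' | egrep 'pos|force'; python3 -c "
from h import *
p,d=bot.grab_frame('scene'); cv2.imwrite('pics/s5.png',cv2.resize(p[100:300,200:460,::-1],None,fx=3,fy=3))
"
```

```text
position: [0.6172, -0.0369, 0.0122]
force: [-3.1, -0.9, 1.3]
```

View pics/s5.png

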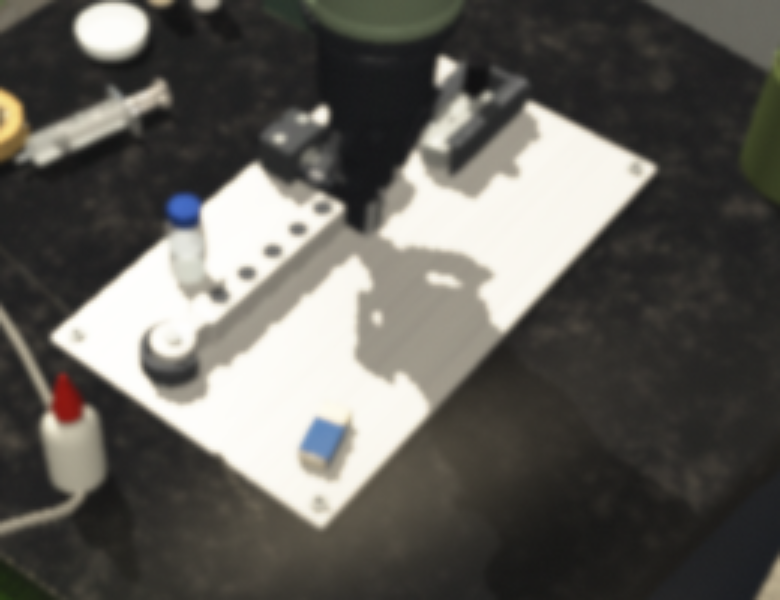

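```bash
python3 -m inch '[{"dx":0.3,"dy":0,"dz":0,"rx":0,"ry":0,"rz":0,"hand":1},{"dx":0,"dy":0,"dz":0,"rx":0,"ry":0,"rz":0,"hand":1}]' | egrep 'pos|force'
```

```text
position: [0.6173, -0.037, 0.0122]
force: [-4.9, -1.9, 2.3]
```

```bash
python3 -m inch '[{"dx":0.4,"dy":0,"dz":0,"rx":0,"ry":0,"rz":0,"hand":1},{"dx":0,"dy":0,"dz":0,"rx":0,"ry":0,"rz":0,"hand":1}]' | egrep 'pos|force'
```

```text
position: [0.6174, -0.0369, 0.0121]
force: [-6.5, -0.9, 2.6]
```

```bash
python3 -m inch '[{"dx":0.5,"dy":0,"dz":0,"rx":0,"ry":0,"rz":0,"hand":1},{"dx":0.5,"dy":0,"dz":0,"rx":0,"ry":0,"rz":0,"hand":1},{"dx":0,"dy":0,"dz":0,"rx":0,"ry":0,"rz":0,"hand":1}]' | egrep 'clock|pos|force'
```

```text
clock: 12.5
position: [0.6177, -0.037, 0.0119]
force: [-10.8, -1.0, 4.3]
```

```bash
python3 -m inch '[{"dx":0.4,"dy":0,"dz":0,"rx":0,"ry":0,"rz":0,"hand":1},{"dx":0.4,"dy":0,"dz":0,"rx":0,"ry":0,"rz":0,"hand":1},{"dx":0,"dy":0,"dz":0,"rx":0,"ry":0,"rz":0,"hand":1}]' | egrep 'pos|force'
```

```text
position: [0.6178, -0.037, 0.0118]
force: [-13.2, -0.7, 4.6]
```

```bash
python3 -m inch '[{"dx":0.5,"dy":0,"dz":0,"rx":0,"ry":0,"rz":0,"hand":1},{"dx":0,"dy":0,"dz":0,"rx":0,"ry":0,"rz":0,"hand":1},{"dx":0,"dy":0,"dz":0,"rx":0,"ry":0,"rz":0,"hand":1},{"dx":0,"dy":0,"dz":0,"rx":0,"ry":0,"rz":0,"hand":1},{"dx":0,"dy":0,"dz":0,"rx":0,"ry":0,"rz":0,"hand":1},{"dx":0,"dy":0,"dz":0,"rx":0,"ry":0,"rz":0,"hand":1},{"dx":0,"dy":0,"dz":0,"rx":0,"ry":0,"rz":0,"hand":1},{"dx":0,"dy":0,"dz":0,"rx":0,"ry":0,"rz":0,"hand":1}]' | egrep 'clock|pos|force'; python3 -c "
from h import *
s=bot.observe(); print(W2J(s['position']),s['force'])
p,d=bot.grab_frame('scene'); cv2.imwrite('pics/s6.png',cv2.resize(p[100:300,200:460,::-1],None,fx=3,fy=3))
"
```

```text
clock: 13.6
position: [0.6179, -0.037, 0.0117]
force: [-16.0, -1.5, 4.9]
[ -25.22442628 -166.57433712] [-16.01467768  -1.50987733   4.8845996 ]
```

View pics/s6.png

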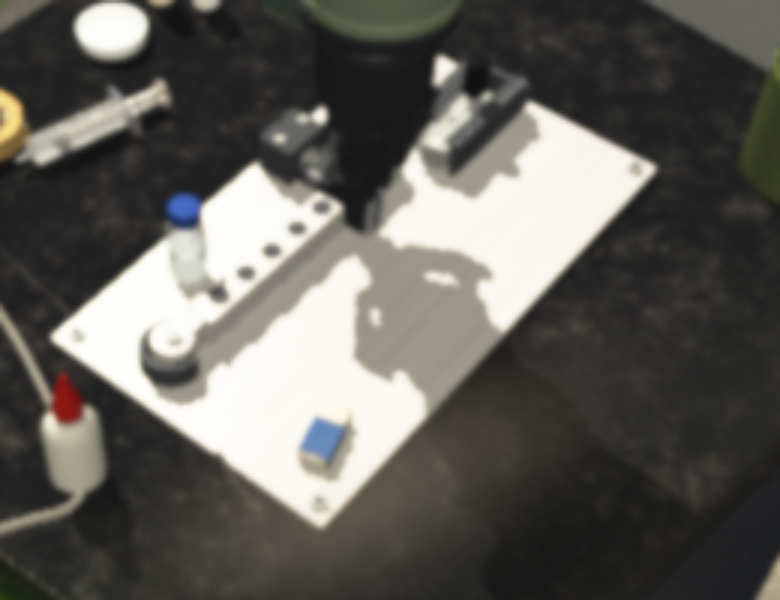

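```bash
python3 -m inch '[{"dx":-1,"dy":0,"dz":0,"rx":0,"ry":0,"rz":0,"hand":1},{"dx":-1,"dy":0,"dz":0,"rx":0,"ry":0,"rz":0,"hand":1},{"dx":-1,"dy":0,"dz":0,"rx":0,"ry":0,"rz":0,"hand":1},{"dx":-1,"dy":0,"dz":0,"rx":0,"ry":0,"rz":0,"hand":1},{"dx":-2,"dy":0,"dz":0,"rx":0,"ry":0,"rz":0,"hand":1},{"dx":-5,"dy":0,"dz":0,"rx":0,"ry":0,"rz":0,"hand":1},{"dx":-10,"dy":0,"dz":0,"rx":0,"ry":0,"rz":0,"hand":1},{"dx":-10,"dy":0,"dz":-20,"rx":0,"ry":0,"rz":0,"hand":1},{"dx":0,"dy":0,"dz":-40,"rx":0,"ry":0,"rz":0,"hand":1},{"dx":0,"dy":0,"dz":-40,"rx":0,"ry":0,"rz":0,"hand":1}]'
python3 -m inch '[{"dx":0,"dy":0,"dz":-30,"rx":0,"ry":0,"rz":-0.1,"hand":1},{"dx":0,"dy":0,"dz":0,"rx":0,"ry":0,"rz":-0.14,"hand":1},{"dx":0,"dy":0,"dz":0,"rx":0,"ry":0,"rz":-0.14,"hand":1},{"dx":0,"dy":0,"dz":0,"rx":0,"ry":0,"rz":-0.14,"hand":1},{"dx":0,"dy":0,"dz":0,"rx":0,"ry":0,"rz":-0.14,"hand":1},{"dx":0,"dy":0,"dz":0,"rx":0,"ry":0,"rz":-0.14,"hand":1},{"dx":0,"dy":0,"dz":0,"rx":0,"ry":0,"rz":-0.14,"hand":1},{"dx":0,"dy":0,"dz":0,"rx":0,"ry":0,"rz":-0.14,"hand":1},{"dx":0,"dy":0,"dz":0,"rx":0,"ry":0,"rz":-0.14,"hand":1},{"dx":0,"dy":0,"dz":0,"rx":0,"ry":0,"rz":-0.14,"hand":1}]'
python3 -m inch '[{"dx":0,"dy":0,"dz":0,"rx":0,"ry":0,"rz":-0.14,"hand":1},{"dx":0,"dy":0,"dz":0,"rx":0,"ry":0,"rz":-0.07,"hand":1},{"dx":0,"dy":0,"dz":0,"rx":0,"ry":0,"rz":0,"hand":1}]'
python3 -c "
from h import *
s=bot.observe(); print(s['position'],s['qpos']); print(W2J([.6433,-.1719]))
w=J2W(-19,-342); print(w,delta([*w,.13]))
p,d=bot.grab_frame('scene'); cv2.imwrite('pics/s7.png',cv2.resize(p[80:280,200:460,::-1],None,fx=3,fy=3))
for t in ('wedge_knob','rail_push'): print(t,bot.tip_of('scene',t))
p,d=bot.grab_frame('top'); cv2.imwrite('pics/t7.png',cv2.resize(p[100:300,220:480,::-1],None,fx=3,fy=3))
"
```

```text
clock: 14.65
position: [0.5883, -0.0406, 0.1131]
tool_rot: [-3.141, 0.002, 0.128]
force: [0.6, -0.8, 0.9]
grip_width: 0.0002
clock: 15.65
position: [0.589, -0.0406, 0.1422]
tool_rot: [-3.142, 0.0, 1.494]
force: [-1.3, -0.9, 0.1]
grip_width: 0.0004
clock: 15.95
position: [0.589, -0.0407, 0.1422]
tool_rot: [-3.141, -0.0, 1.699]
force: [0.4, 0.6, 0.4]
grip_width: 0.0
[ 0.58903766 -0.04070107  0.14215498] [ 0.39874088  0.64310816 -0.62767553  1.75009707  0.46553034  0.90183813
 -0.30136161]
[ -17.1495073  -303.57706501]
[ 0.64633869 -0.21024726] [-175.47537928   35.18550812   12.14224271]
wedge_knob [{'centre': [125.2, 357.0], 'score': 0.91}]
rail_push [{'centre': [169.1, 315.5], 'score': 0.86}, {'centre': [221.9, 259.7], 'score': 0.43}, {'centre': [221.0, 258.6], 'score': 0.28}]
```

View pics/s7.png

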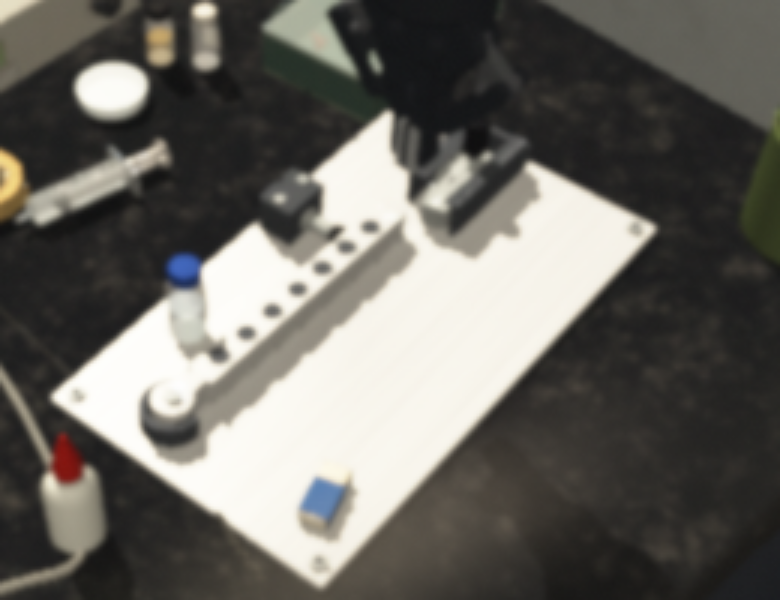

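View pics/t7.png

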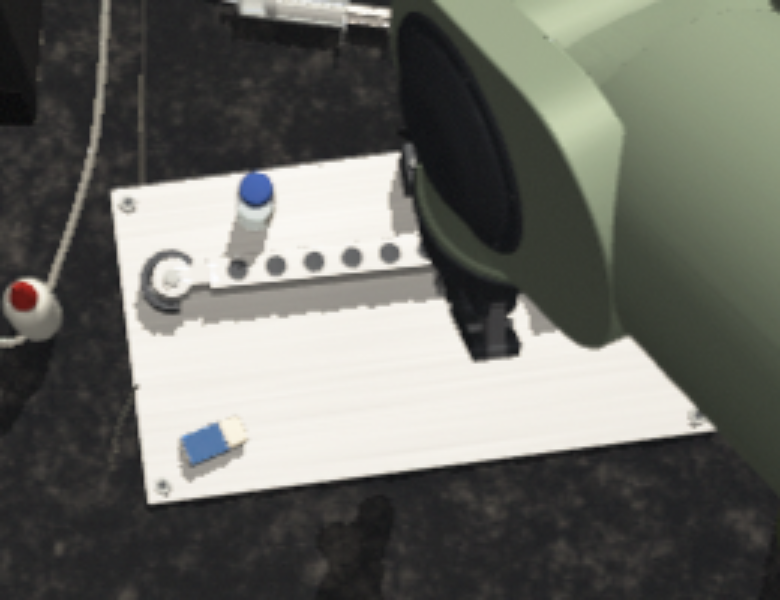

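```bash
python3 -m inch '[{"dx":-15,"dy":4,"dz":0,"rx":0,"ry":0,"rz":0,"hand":1},{"dx":-32,"dy":7,"dz":0,"rx":0,"ry":0,"rz":0,"hand":1},{"dx":-32,"dy":7,"dz":0,"rx":0,"ry":0,"rz":0,"hand":1},{"dx":-32,"dy":7,"dz":0,"rx":0,"ry":0,"rz":0,"hand":1},{"dx":-32,"dy":6,"dz":0,"rx":0,"ry":0,"rz":0,"hand":1},{"dx":-22,"dy":4,"dz":0,"rx":0,"ry":0,"rz":0,"hand":1},{"dx":-10,"dy":0,"dz":0,"rx":0,"ry":0,"rz":0,"hand":1},{"dx":0,"dy":0,"dz":0,"rx":0,"ry":0,"rz":0,"hand":1}]'
python3 -c "
from h import *
s=bot.observe(); print(s['position'],s['qpos']); print(W2J(s['position']))
w=J2W(-20,-342); print(w,delta([*w,.046]))
p,d=bot.grab_frame('scene'); cv2.imwrite('pics/s8.png',cv2.resize(p[80:280,200:460,::-1],None,fx=3,fy=3))
print(bot.tip_of('scene','wedge_knob'))
"
```

```text
clock: 16.95
position: [0.6462, -0.2111, 0.1419]
tool_rot: [-3.141, 0.0, 1.695]
force: [-1.2, -0.2, -0.2]
grip_width: -0.0001
[ 0.64618886 -0.21109174  0.14194126] [ 0.58987516  0.7665784  -0.59947912  1.49517107  0.47498857  1.02824895
 -0.00264525]
[ -19.25574517 -342.81864627]
[ 0.64534676 -0.21037412] [ 0.8361843  -0.70812581 95.94137903]
[{'centre': [126.2, 356.8], 'score': 0.68}, {'centre': [243.3, 309.6], 'score': 0.47}]
```

View pics/s8.png

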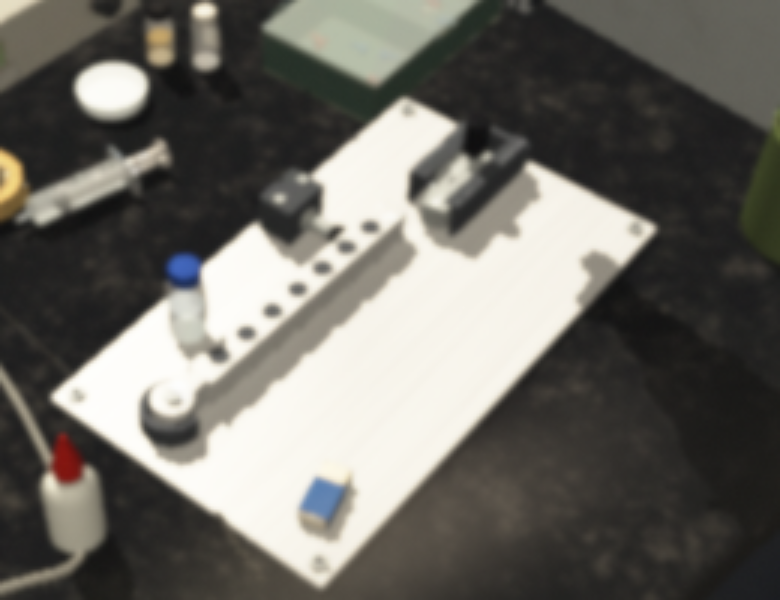

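```bash
python3 -m inch '[{"dx":0,"dy":0,"dz":20,"rx":0,"ry":0,"rz":0,"hand":1},{"dx":0,"dy":0,"dz":30,"rx":0,"ry":0,"rz":0,"hand":1},{"dx":0,"dy":0,"dz":25,"rx":0,"ry":0,"rz":0,"hand":1},{"dx":0,"dy":0,"dz":15,"rx":0,"ry":0,"rz":0,"hand":1},{"dx":0,"dy":0,"dz":5,"rx":0,"ry":0,"rz":0,"hand":1},{"dx":4,"dy":0,"dz":0,"rx":0,"ry":0,"rz":0,"hand":1},{"dx":4,"dy":0,"dz":0,"rx":0,"ry":0,"rz":0,"hand":1},{"dx":2,"dy":0,"dz":0,"rx":0,"ry":0,"rz":0,"hand":1},{"dx":1,"dy":0,"dz":0,"rx":0,"ry":0,"rz":0,"hand":1},{"dx":1,"dy":0,"dz":0,"rx":0,"ry":0,"rz":0,"hand":1}]'
python3 -c "
from h import *
s=bot.observe(); print(s['force'],s['position'],W2J(s['position']))
p,d=bot.grab_frame('scene'); cv2.imwrite('pics/s9.png',cv2.resize(p[80:280,200:460,::-1],None,fx=3,fy=3))
p,d=bot.grab_frame('top'); cv2.imwrite('pics/t9.png',cv2.resize(p[100:300,220:480,::-1],None,fx=3,fy=3))
"
```

```text
clock: 18.05
position: [0.6452, -0.1977, 0.0478]
tool_rot: [3.141, 0.0, 1.698]
force: [0.3, -0.5, 0.0]
grip_width: -0.0001
[ 0.30873772 -0.5041023   0.01708457] [ 0.6452103  -0.19771942  0.0478237 ] [ -18.53002466 -329.43022312]
```

View pics/s9.png

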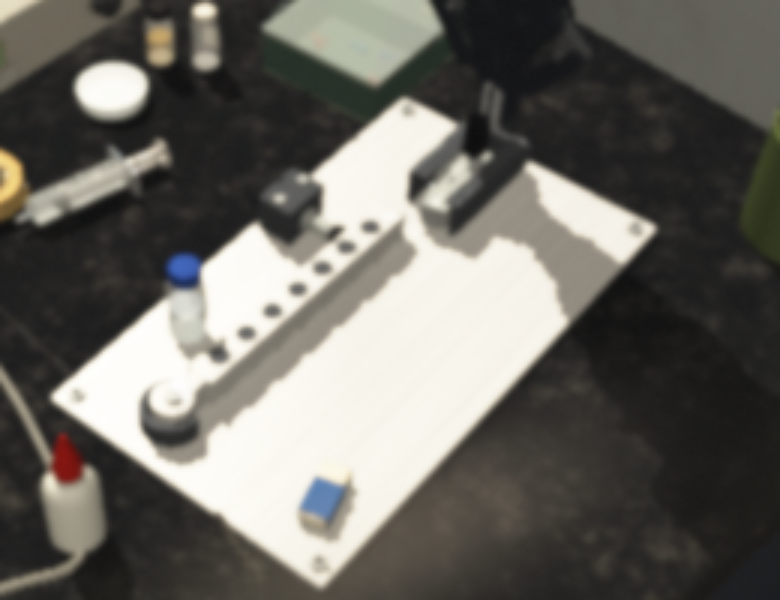

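```bash
python3 -m inch '[{"dx":1.5,"dy":0,"dz":0,"rx":0,"ry":0,"rz":0,"hand":1},{"dx":1.5,"dy":0,"dz":0,"rx":0,"ry":0,"rz":0,"hand":1},{"dx":1.5,"dy":0,"dz":0,"rx":0,"ry":0,"rz":0,"hand":1},{"dx":1.5,"dy":0,"dz":0,"rx":0,"ry":0,"rz":0,"hand":1},{"dx":1.5,"dy":0,"dz":0,"rx":0,"ry":0,"rz":0,"hand":1},{"dx":1.5,"dy":0,"dz":0,"rx":0,"ry":0,"rz":0,"hand":1}]'|egrep 'clock|pos|force'
```

```text
clock: 18.75
position: [0.6438, -0.1888, 0.0473]
force: [0.6, -1.6, -0.4]
```

```bash
python3 -m inch '[{"dx":1.5,"dy":0,"dz":0,"rx":0,"ry":0,"rz":0,"hand":1},{"dx":1.5,"dy":0,"dz":0,"rx":0,"ry":0,"rz":0,"hand":1},{"dx":1.5,"dy":0,"dz":0,"rx":0,"ry":0,"rz":0,"hand":1},{"dx":1.5,"dy":0,"dz":0,"rx":0,"ry":0,"rz":0,"hand":1},{"dx":1.5,"dy":0,"dz":0,"rx":0,"ry":0,"rz":0,"hand":1},{"dx":1.5,"dy":0,"dz":0,"rx":0,"ry":0,"rz":0,"hand":1}]'|egrep 'clock|pos|force';python3 -c "
from h import *
s=bot.observe(); print(s['force'],s['position'],W2J(s['position']))
p,d=bot.grab_frame('scene'); cv2.imwrite('pics/s10.png',cv2.resize(p[80:280,200:460,::-1],None,fx=3,fy=3))"
```

```text
clock: 19.35
position: [0.6427, -0.1797, 0.0473]
force: [-0.3, -0.6, -0.1]
[-0.33896655 -0.61973002 -0.07125194] [ 0.64266443 -0.17972913  0.04728249] [ -18.77312315 -311.26232154]
```

View pics/s10.png

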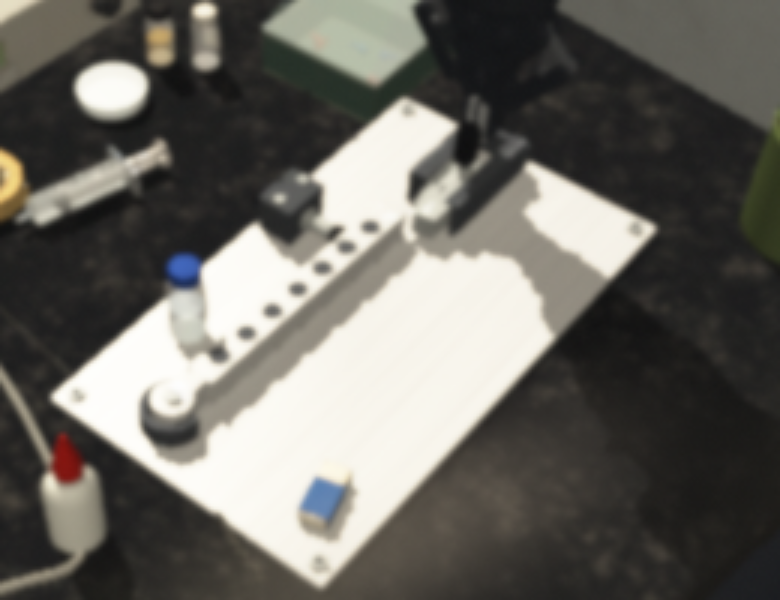

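```bash
python3 -m inch '[{"dx":1,"dy":0,"dz":0,"rx":0,"ry":0,"rz":0,"hand":1},{"dx":1,"dy":0,"dz":0,"rx":0,"ry":0,"rz":0,"hand":1},{"dx":1,"dy":0,"dz":0,"rx":0,"ry":0,"rz":0,"hand":1},{"dx":1,"dy":0,"dz":0,"rx":0,"ry":0,"rz":0,"hand":1}]'|egrep 'clock|pos|force'
```

```text
clock: 19.8
position: [0.6422, -0.1758, 0.0473]
force: [-1.7, -1.2, 0.1]
```

```bash
python3 -m inch '[{"dx":1,"dy":0,"dz":0,"rx":0,"ry":0,"rz":0,"hand":1},{"dx":1,"dy":0,"dz":0,"rx":0,"ry":0,"rz":0,"hand":1},{"dx":1,"dy":0,"dz":0,"rx":0,"ry":0,"rz":0,"hand":1}]'|egrep 'clock|pos|force'
```

```text
clock: 20.1
position: [0.6418, -0.1728, 0.0473]
force: [-2.2, -1.1, -0.5]
```

```bash
python3 -m inch '[{"dx":1,"dy":0,"dz":0,"rx":0,"ry":0,"rz":0,"hand":1},{"dx":1,"dy":0,"dz":0,"rx":0,"ry":0,"rz":0,"hand":1}]'|egrep 'clock|pos|force'
```

```text
clock: 20.3
position: [0.6415, -0.1708, 0.0473]
force: [-0.8, -0.5, -0.5]
```

```bash
python3 -m inch '[{"dx":1,"dy":0,"dz":0,"rx":0,"ry":0,"rz":0,"hand":1},{"dx":1,"dy":0,"dz":0,"rx":0,"ry":0,"rz":0,"hand":1}]'|egrep 'clock|pos|force'
```

```text
clock: 20.5
position: [0.6413, -0.1689, 0.0473]
force: [-0.7, -0.8, 0.2]
```

```bash
python3 -m inch '[{"dx":1,"dy":0,"dz":0,"rx":0,"ry":0,"rz":0,"hand":1},{"dx":1,"dy":0,"dz":0,"rx":0,"ry":0,"rz":0,"hand":1}]'|egrep 'clock|pos|force'
```

```text
clock: 20.7
position: [0.6411, -0.1669, 0.0473]
force: [0.4, -1.0, -0.3]
```

```bash
python3 -m inch '[{"dx":1,"dy":0,"dz":0,"rx":0,"ry":0,"rz":0,"hand":1},{"dx":1,"dy":0,"dz":0,"rx":0,"ry":0,"rz":0,"hand":1}]'|egrep 'clock|pos|force'
```

```text
clock: 20.9
position: [0.6408, -0.1651, 0.0473]
force: [-0.8, -3.9, 0.1]
```

```bash
python3 -m inch '[{"dx":0.5,"dy":0,"dz":0,"rx":0,"ry":0,"rz":0,"hand":1},{"dx":0.5,"dy":0,"dz":0,"rx":0,"ry":0,"rz":0,"hand":1},{"dx":0,"dy":0,"dz":0,"rx":0,"ry":0,"rz":0,"hand":1}]'|egrep 'clock|pos|force'
```

```text
clock: 21.2
position: [0.6407, -0.164, 0.0473]
force: [-1.0, -2.7, 0.5]
```

```bash
python3 -m inch '[{"dx":0.5,"dy":0,"dz":0,"rx":0,"ry":0,"rz":0,"hand":1},{"dx":0.5,"dy":0,"dz":0,"rx":0,"ry":0,"rz":0,"hand":1},{"dx":0,"dy":0,"dz":0,"rx":0,"ry":0,"rz":0,"hand":1}]'|egrep 'clock|pos|force'
```

```text
clock: 21.5
position: [0.6405, -0.163, 0.0473]
force: [-1.7, -2.7, -0.1]
```

```bash
python3 -m inch '[{"dx":0.5,"dy":0,"dz":0,"rx":0,"ry":0,"rz":0,"hand":1},{"dx":0.5,"dy":0,"dz":0,"rx":0,"ry":0,"rz":0,"hand":1},{"dx":0,"dy":0,"dz":0,"rx":0,"ry":0,"rz":0,"hand":1}]'|egrep 'clock|pos|force'
```

```text
clock: 21.8
position: [0.6404, -0.1622, 0.0473]
force: [-1.1, -4.7, 0.1]
```

```bash
python3 -m inch '[{"dx":0.5,"dy":0,"dz":0,"rx":0,"ry":0,"rz":0,"hand":1},{"dx":0.5,"dy":0,"dz":0,"rx":0,"ry":0,"rz":0,"hand":1},{"dx":0,"dy":0,"dz":0,"rx":0,"ry":0,"rz":0,"hand":1}]'|egrep 'clock|pos|force'
```

```text
clock: 22.1
position: [0.6403, -0.1614, 0.0473]
force: [-0.4, -6.5, -0.8]
```

```bash
python3 -m inch '[{"dx":0.5,"dy":0,"dz":0,"rx":0,"ry":0,"rz":0,"hand":1},{"dx":0.5,"dy":0,"dz":0,"rx":0,"ry":0,"rz":0,"hand":1},{"dx":0,"dy":0,"dz":0,"rx":0,"ry":0,"rz":0,"hand":1}]'|egrep 'clock|pos|force'
```

```text
clock: 22.4
position: [0.6402, -0.1608, 0.0473]
force: [0.7, -8.0, -0.6]
```

Force is climbing as it jams; on to about 17 N.

```bash
python3 -m inch '[{"dx":0.5,"dy":0,"dz":0,"rx":0,"ry":0,"rz":0,"hand":1},{"dx":0.5,"dy":0,"dz":0,"rx":0,"ry":0,"rz":0,"hand":1},{"dx":0.5,"dy":0,"dz":0,"rx":0,"ry":0,"rz":0,"hand":1},{"dx":0,"dy":0,"dz":0,"rx":0,"ry":0,"rz":0,"hand":1}]'|egrep 'clock|pos|force'
```

```text
clock: 22.8
position: [0.64, -0.1598, 0.0474]
force: [0.3, -10.5, 0.2]
```

```bash
python3 -m inch '[{"dx":0.5,"dy":0,"dz":0,"rx":0,"ry":0,"rz":0,"hand":1},{"dx":0.5,"dy":0,"dz":0,"rx":0,"ry":0,"rz":0,"hand":1},{"dx":0.5,"dy":0,"dz":0,"rx":0,"ry":0,"rz":0,"hand":1},{"dx":0,"dy":0,"dz":0,"rx":0,"ry":0,"rz":0,"hand":1}]'|egrep 'clock|pos|force'
```

```text
clock: 23.2
position: [0.6398, -0.1589, 0.0474]
force: [1.2, -11.7, -1.3]
```

```bash
python3 -m inch '[{"dx":0.5,"dy":0,"dz":0,"rx":0,"ry":0,"rz":0,"hand":1},{"dx":0.5,"dy":0,"dz":0,"rx":0,"ry":0,"rz":0,"hand":1},{"dx":0,"dy":0,"dz":0,"rx":0,"ry":0,"rz":0,"hand":1}]'|egrep 'clock|pos|force'
```

```text
clock: 23.5
position: [0.6398, -0.1582, 0.0474]
force: [1.1, -13.0, -0.9]
```

```bash
python3 -m inch '[{"dx":0.5,"dy":0,"dz":0,"rx":0,"ry":0,"rz":0,"hand":1},{"dx":0.5,"dy":0,"dz":0,"rx":0,"ry":0,"rz":0,"hand":1},{"dx":0.5,"dy":0,"dz":0,"rx":0,"ry":0,"rz":0,"hand":1},{"dx":0,"dy":0,"dz":0,"rx":0,"ry":0,"rz":0,"hand":1},{"dx":0,"dy":0,"dz":0,"rx":0,"ry":0,"rz":0,"hand":1}]'|egrep 'clock|pos|force'; python3 -c "
from h import *
s=bot.observe(); print(s['force'],s['position'],W2J(s['position']))
p,d=bot.grab_frame('scene'); cv2.imwrite('pics/s11.png',cv2.resize(p[80:280,200:460,::-1],None,fx=3,fy=3))"
```

```text
clock: 24.0
position: [0.6396, -0.1573, 0.0474]
force: [2.6, -15.5, -0.8]
[  2.63637133 -15.47052624  -0.76730987] [ 0.63959278 -0.15734375  0.04740417] [ -18.98020618 -288.66812939]
```

View pics/s11.png

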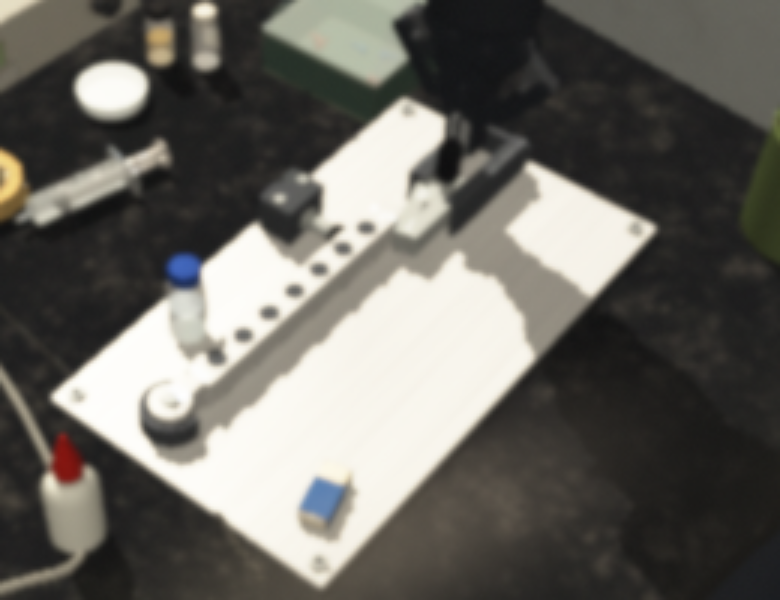

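```bash
python3 -m inch '[{"dx":0.5,"dy":0,"dz":0,"rx":0,"ry":0,"rz":0,"hand":1},{"dx":0.5,"dy":0,"dz":0,"rx":0,"ry":0,"rz":0,"hand":1},{"dx":0.5,"dy":0,"dz":0,"rx":0,"ry":0,"rz":0,"hand":1},{"dx":0,"dy":0,"dz":0,"rx":0,"ry":0,"rz":0,"hand":1},{"dx":0,"dy":0,"dz":0,"rx":0,"ry":0,"rz":0,"hand":1}]'|egrep 'clock|pos|force'
```

```text
clock: 24.55
position: [0.6394, -0.1564, 0.0474]
force: [2.6, -18.4, -1.6]
```

```bash
python3 -m inch '[{"dx":-1,"dy":0,"dz":0,"rx":0,"ry":0,"rz":0,"hand":1},{"dx":-1,"dy":0,"dz":0,"rx":0,"ry":0,"rz":0,"hand":1},{"dx":-1,"dy":0,"dz":0,"rx":0,"ry":0,"rz":0,"hand":1},{"dx":-1,"dy":0,"dz":0,"rx":0,"ry":0,"rz":0,"hand":1},{"dx":-2,"dy":0,"dz":0,"rx":0,"ry":0,"rz":0,"hand":1},{"dx":-5,"dy":0,"dz":0,"rx":0,"ry":0,"rz":0,"hand":1},{"dx":-10,"dy":0,"dz":0,"rx":0,"ry":0,"rz":0,"hand":1},{"dx":-10,"dy":0,"dz":0,"rx":0,"ry":0,"rz":0,"hand":1},{"dx":0,"dy":0,"dz":-20,"rx":0,"ry":0,"rz":0,"hand":1},{"dx":0,"dy":0,"dz":-40,"rx":0,"ry":0,"rz":0,"hand":1}]'
python3 -m inch '[{"dx":-15,"dy":0,"dz":-40,"rx":0,"ry":0,"rz":0,"hand":1},{"dx":-30,"dy":0,"dz":-30,"rx":0,"ry":0,"rz":0,"hand":1},{"dx":-40,"dy":0,"dz":0,"rx":0,"ry":0,"rz":0,"hand":1},{"dx":-30,"dy":0,"dz":0,"rx":0,"ry":0,"rz":0,"hand":1},{"dx":-10,"dy":0,"dz":0,"rx":0,"ry":0,"rz":0,"hand":1},{"dx":0,"dy":0,"dz":0,"rx":0,"ry":0,"rz":0,"hand":1}]'
python3 -c "
from h import *
s=bot.observe(); print(s['force'],s['position'])
p,d=bot.grab_frame('scene'); cv2.imwrite('pics/s12.png',cv2.resize(p[80:280,200:460,::-1],None,fx=3,fy=3)); print(bot.tip_of('scene','wedge_knob'))
for y in (30,34,38,42): print(y,proj('scene',[*J2W(-21,-305+y),.053]))
p,d=bot.grab_frame('top'); cv2.imwrite('pics/t12.png',cv2.resize(p[100:300,220:480,::-1],None,fx=3,fy=3));print(bot.tip_of('top','wedge_knob'),bot.tip_of('top','rail'))
for y in (30,34,38,42): print(y,proj('top',[*J2W(-21,-305+y),.053]))
"
```

```text
clock: 25.55
position: [0.6416, -0.1849, 0.1053]
tool_rot: [-3.137, -0.002, 1.697]
force: [0.5, 0.2, 0.5]
grip_width: -0.0
clock: 26.15
position: [0.6585, -0.3099, 0.1767]
tool_rot: [-3.141, -0.0, 1.695]
force: [0.3, 1.0, 0.3]
grip_width: -0.0002
[0.28874121 0.98413654 0.29283492] [ 0.65849935 -0.30992423  0.17672036]
[{'centre': [131.4, 348.4], 'score': 0.75}]
30 [132.55762737 351.55393861]
34 [133.54559265 350.45748049]
38 [134.5372892  349.35688136]
42 [135.53273819 348.25211771]
[{'centre': [179.9, 412.1], 'score': 0.56}] [{'centre': [194.1, 276.6], 'score': 0.73}]
30 [181.91943527 414.58811014]
34 [182.17537206 412.59041376]
38 [182.43130117 410.59277741]
42 [182.68722259 408.5952011 ]
```

View pics/s12.png

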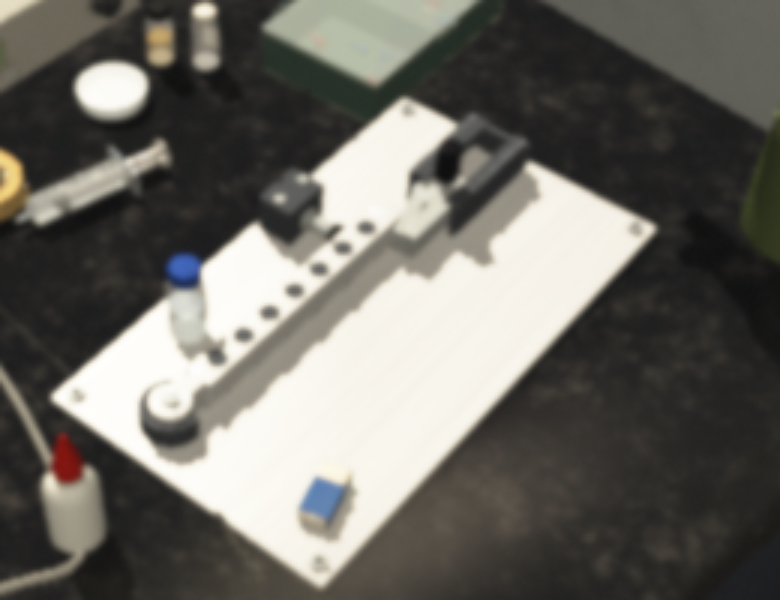

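View pics/t12.png

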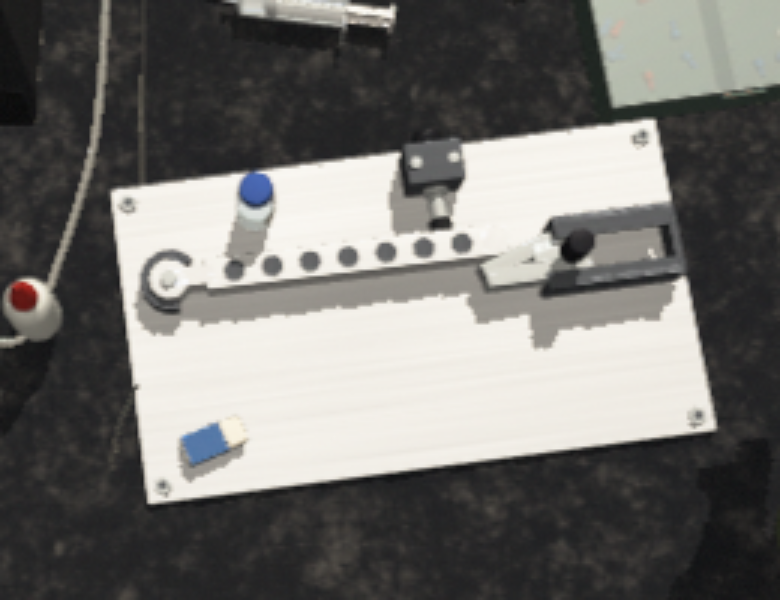

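```bash
python3 -c "
from workcell import bot
print(bot.job_done()); print(bot.observe()['clock'])"
```

```text
the job is handed in; nothing more can be done
None
the job is handed in; nothing more can be done
```

I finished the job and handed it in at about 26.5 s of the 67 s allowed. No verdict is reported, so what follows are my own checks.

- **Pressing the rail:** I swung the rail onto the buffer with closed fingers. I kept it pressed at 13–16 N for about 1 s while the wedge was still drawn back. The buffer contact came about 3 mm short of parallel, measured at the push point.
- **Jamming the wedge:** I backed off and pushed the knob from its -y side until the wedge jammed. The highest force I read was about 18.6 N, sampled at the end of each move. I then let go and drew the arm well clear.
- **Final pictures:**
  - The wedge is in by about 36 mm and did not spring back.
  - The rail lies against the buffer, nearly parallel to the jig, with its heel in the cup.
  - The vial, eraser and dropper show no visible movement.

Some readings disagreed or could not be checked:

- **Start angle:** the rail started about 0.9 rad out, not the stated 0.35–0.6. I went by the measured angle.
- **Knob position:** the trained network and my fit to the plate's corners differed by 3–4 mm.
- **Joint limit:** the last joint came within 0.003 rad of its limit during an early turn, so I pushed with a different wrist angle.
- **Pinch force:** I could not measure the force left on the rail after letting go. I infer it from the force of the jam and from the wedge staying put.

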